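# Put the hand tampers back in their labelled bays

### The job

Return the two hand tampers standing loose on the table, the round-footed and the square-footed one, each to the bay of the wooden rack whose card shows the shape of its foot. Set each down gently, not dropped, so that it stands upright with its foot flat on the bay floor, and let go. Leave the bar-footed tamper in its bay and do not push the other things about.

Things in the scene. Friction and masses are not known exactly. Their poses are not given: they have to be found in the camera images.
- tamper_round_mid (a point): hand tamper standing upright: a round, 74 mm diameter foot of brown wood, 25 mm high; on its centre a round pale-wood handle to grip, 30 mm in diameter, top at 115 mm. 0.17 to 0.35 kg. Point on the handle's axis, 57.5 mm above the foot's underside; z up
- tamper_square_mid (a point): hand tamper standing upright: a square, 72 by 72 mm, foot of brown wood, 25 mm high; on its centre a round pale-wood handle to grip, 30 mm in diameter, top at 115 mm. 0.17 to 0.35 kg. Point on the handle's axis, 57.5 mm above the foot's underside; z up; x and y along the foot's sides. Turned square with the bay (any of four ways) it has 9 mm of play each side; over about 0.3 rad off it does not go in
- tamper_bar_mid (a point): hand tamper standing upright: a narrow bar, 40 by 80 mm, foot of brown wood, 25 mm high; on its centre a round pale-wood handle to grip, 30 mm in diameter, top at 115 mm. 0.17 to 0.35 kg. Point on the handle's axis, 57.5 mm above the foot's underside; z up. It stands in its own bay already, handle top 121 mm above the table: carried tampers must pass above or around it
- rack: wooden storage rack fixed to the table, 310 mm along its y, 30 mm high: three equal square bays in a row along y, 100 mm apart, and along its far (+x) side a flat ledge 60 mm wide at 30 mm height with one label card beside each bay. Origin on the table under the centre of the middle bay; bay centres at y = -100, 0 and +100 mm. The cards are in a different order each time
- card_round: paper label card (75 mm along its y, 50 mm along its x, 1 mm thick) lying flat on the rack's ledge, with a flat black picture of a disc, 38 mm across: the label of the bay beside it. Origin at the centre of its underside, 30 mm above the table. The bay's centre lies 85 mm along the card's -x (on the robot's side of the card), the bay floor 24 mm below the origin. Axes are parallel to the rack's
- card_square: paper label card (75 mm along its y, 50 mm along its x, 1 mm thick) lying flat on the rack's ledge, with a flat black picture of a square, 36 mm: the label of the bay beside it. Origin at the centre of its underside, 30 mm above the table. The bay's centre lies 85 mm along the card's -x (on the robot's side of the card), the bay floor 24 mm below the origin. Axes are parallel to the rack's
- card_bar: paper label card (75 mm along its y, 50 mm along its x, 1 mm thick) lying flat on the rack's ledge, with a flat black picture of a bar, 18 by 60 mm, long along y: the label of the bay beside it. Origin at the centre of its underside, 30 mm above the table. The bay's centre lies 85 mm along the card's -x (on the robot's side of the card), the bay floor 24 mm below the origin. Axes are parallel to the rack's
- card_round_bay (a point): point at the centre of the floor of the bay labelled with the disc card, 6 mm above the table; z up, x and y parallel to the bay's walls. The bay is 90 by 90 mm inside, with walls 10 mm thick whose tops are 24 mm above this floor
- card_square_bay (a point): point at the centre of the floor of the bay labelled with the square card, 6 mm above the table; z up, x and y parallel to the bay's walls. The bay is 90 by 90 mm inside, with walls 10 mm thick whose tops are 24 mm above this floor
- card_bar_bay (a point): point at the centre of the floor of the bay labelled with the bar card, 6 mm above the table; z up, x and y parallel to the bay's walls. The bay is 90 by 90 mm inside, with walls 10 mm thick whose tops are 24 mm above this floor
- brick: earth sample brick, 100 by 150 by 70 mm high, bystander beyond the work; origin at the centre of its underside
- tub: white open plastic tub, 80 mm in diameter, 85 mm high, bystander; origin at the centre of its underside
- mould: wooden three-cell brick mould, 90 by 260 mm, 40 mm high, without cards, lying beyond the rack, bystander; origin at the centre of its underside
- scraper: flat hand scraper, 260 mm long, lying on the table nearer the robot on its left, bystander; origin at its underside
Things that resemble listed ones, but are neither listed nor needed, are in the scene too. Leave any red or turquoise look-alike of the part that bears tamper_square_mid alone.

How it is judged (in metres and radians):
At the end, for the whole second after the job is handed in: The round and square tampers each stand within 20 mm (along either wall) of the centre of their own card's bay, foot within 5 mm of its floor, upright within 0.1 rad, at rest (under 20 mm/s); the bar tamper still stands so on its own bay's floor (x of tamper_round_mid in the frame of card_round_bay between -0.02 and 0.02 m and y of tamper_round_mid in the frame of card_round_bay between -0.02 and 0.02 m and z of tamper_round_mid in the frame of card_round_bay between 0.0525 and 0.0625 m and angle between each of tamper_round_mid, tamper_square_mid, tamper_bar_mid's own z axis and vertical below 0.1 rad and linear speed of each of tamper_round, tamper_square, tamper_bar below 0.02 m/s and x of tamper_square_mid in the frame of card_square_bay between -0.02 and 0.02 m and y of tamper_square_mid in the frame of card_square_bay between -0.02 and 0.02 m and z of tamper_square_mid in the frame of card_square_bay between 0.0525 and 0.0625 m and z of tamper_bar_mid in the frame of card_bar_bay between 0.0525 and 0.0625 m); the robot touches nothing.
It fails at once if the bar tamper is shifted more than 20 mm or tipped by 0.3 rad (distance of tamper_bar_mid from where it was at the start of the episode above 0.02 m or angle between tamper_bar_mid's own z axis and vertical above 0.3 rad).
It fails at once if a tamper is dropped or slammed into its bay (faster than 0.4 m/s within 50 mm of the bay floor) ((horizontal distance between tamper_round_mid and card_round_bay below 0.03 m and z of tamper_round_mid in the frame of card_round_bay below 0.11 m and linear speed of tamper_round above 0.4 m/s) or (horizontal distance between tamper_square_mid and card_square_bay below 0.03 m and z of tamper_square_mid in the frame of card_square_bay below 0.11 m and linear speed of tamper_square above 0.4 m/s)).
It fails at once if the brick, tub, mould or scraper is pushed more than 30 mm (distance of any of brick, tub, mould, scraper from where it was at the start of the episode above 0.03 m).
It also fails if it takes over 70 s, if anything falls off the work surface, if the arm or the gripper's body presses on something with over 40 N, if the wrist force passes 120 N, or if a joint passes its speed limit or range.

### The arm

A 6-joint arm with a two-finger parallel gripper is mounted at the origin on the work surface. World frame = base frame: x ahead of the robot, y to its left, z up, the work surface at z = 0. Lengths are in m, angles in degrees, forces in N, time in s.
With the tool pointing down it reaches from about 0.3 to 0.75 m from the base axis. Payload 8.5 kg.
Tool frame: the origin (TCP) lies at the very end of the fingers, on their centre line; the grasp point (between the pads) lies 19 mm behind it (env.pinch_z is the distance from the TCP to the grasp point, in m); z points along the fingers, y is the line along which they close (so a half turn about z gives the same grasp; the last joint's range is limited). The gripper opens to 85 mm and grips with 20 to 120 N. Pads are 22 mm wide; open, the fingers measure 114 mm over their backs; the gripper's body (76 mm by 85 mm) begins 54 mm behind the grasp point. The pads swing forward as they close: fully open they stand 13 mm farther back than shut.
Start: joints at [51.492, 21.807, 74.336, -0, 83.858, -12.336], TCP at [0.243, 0.494, 0.231] pointing down, gripper open.
Joint ranges: [-178.18, 178.18], [-50.72, 133.34], [12.68, 142.11], [-81.47, 261.47], [9.98, 163.14], [-165.26, 165.26]. Speed limits (degrees/s): [136.94, 136.94, 180, 180, 180, 180].

### API

Orientations are given as a 3x3 rotation matrix whose columns are the frame's x, y, z axes.
In Python, from rig import env, viewer gives the robot as it stands.
- The arm moves only by the tool drive_tool, never from a script. Its argument "series" is a list of rows, each a list of 3 entries, a list of its own where there are three numbers: the shift along the tool's x, y, z in m, then the turn about the tool's z in degrees, then the finger opening in m, from 0 to 0.0854. A call has 1 to 20 rows; each row is the pose to reach, as a shift and turn from the pose commanded when the call began, along the tool's axes at that moment; what a row does not reach only later rows make up. A row lasts 1/10 s, in which the tool goes at most 50 mm and 8.59 degrees, less where a joint would pass 70% of its speed; a pose out of reach is approached as far as the arm can. A call with a gripper value outside its range is refused whole. The fingers move at their own pace and stop on an object; "newtons" is the grip in N (left out, the last holds). Time passes only in rows, so rows that repeat a pose let the fingers close. It gives the time, the measured TCP pose, the force, the opening and the grip force at its end, in the units of the state.
- env.observe(): the state, without advancing time (a new reading comes with each control period).
- viewer.get_image(name): name is "side" or "top" or "wrist"; returns a dict with "img" (480x640x3 uint8, red, green, blue), "depth" (480x640 float32, m along the optical axis (not along the pixel's ray), 0 where there is no reading), "camera_matrix" (3x3 intrinsics, pixels), "rvec" (rotation vector, rad) and "tvec" (3), from world to camera coordinates, as OpenCV has them. Camera axes: x right, y down, z forward; pixel columns grow to the right and rows downward; lengths in m; the calibration is good to about 2 mm. A picture is of the moment at which its call begins.
- env.close_job(): hands the job in; it is judged then, once.
The state is a dict: "time_s": time; "q": joint angles; "qvel": joint speeds; "joint_efforts": joint torques, N m; "position": TCP position; "tool_rot": TCP orientation; "ft_force": force on the tool from outside, world axes, zero at the start; "wrist_torque": the same for the moment, N m; "grip_width": finger opening in m; "gripper_force": force on a finger pad.
Only numpy, scipy, OpenCV 4.12 (cv2) and the standard library are available. Lean on these libraries where they do the work, as an engineer would, in place of code of your own. Each camera call takes 0.05 s, during which the arm holds its last target. There are 200 camera calls.

## Working session

There is one attempt and no reset: what is moved stays moved. The work goes in short steps, Python scripts to look and compute and a tool call to move; the robot and the scene stay as the last step left them, time stands still between calls to the robot, and variables do not carry over. Pictures are saved under pics/ and viewed, at most 10 in all, crops included, and the job is handed in when it is done.

Besides the shell and the picture viewer there is one more tool, called as a command line: name --argument value ..., lists and objects as JSON in quotes. drive_tool: Moves the arm, as the interface text tells. Its arguments: {"type":"object","properties":{"series":{"type":"array"},"newtons":{"type":"number"}},"required":["series"]}

```bash
mkdir -p pics; cat > h.py <<'E'
import numpy as np, cv2
from rig import env, viewer
def grab(n):
    d=viewer.get_image(n); np.savez(f'pics/{n}.npz',**d); return d
def load(n): return dict(np.load(f'pics/{n}.npz'))
def cam(d):
    R=cv2.Rodrigues(np.array(d['rvec'],float).reshape(3))[0]; return R,np.array(d['tvec'],float).reshape(3),np.array(d['camera_matrix'])
def ray(d,u,v,z):
    R,t,K=cam(d); c=-R.T@t; r=R.T@np.linalg.inv(K)@np.array([u,v,1.]); return c+r*(z-c[2])/r[2]
def proj(d,p):
    R,t,K=cam(d); q=K@(R@np.array(p,float)+t); return q[:2]/q[2]
def cloud(d):
    R,t,K=cam(d); v,u=np.mgrid[:480,:640]; z=d['depth']
    P=np.stack([(u-K[0,2])/K[0,0]*z,(v-K[1,2])/K[1,1]*z,z],-1)
    return (P-t)@R
def save(d,f): cv2.imwrite('pics/'+f,cv2.cvtColor(d['img'],cv2.COLOR_RGB2BGR))
E
python3 - <<'E'
from h import *
for n in ('top','side'):
    d=grab(n); save(d,n+'0.png'); R,t,K=cam(d); print(n,-R.T@t,K[0,0])
s=env.observe(); print(s['position'],s['tool_rot'],s['time_s'],s['grip_width'])
E
```

```text
top [0.42468935 0.04494854 1.22809562] 474.7719313778871
side [-0.00757524 -0.74781387  0.93750618] 551.083230072193
[0.24241815 0.49337773 0.23078599] [[-8.97465513e-01  4.41083836e-01 -8.37878858e-04]
 [ 4.41084530e-01  8.97464977e-01 -1.02543947e-03]
 [ 2.99662153e-04 -1.28987197e-03 -9.99999123e-01]] 0.1 0.08538757188495913
```

View pics/top0.png

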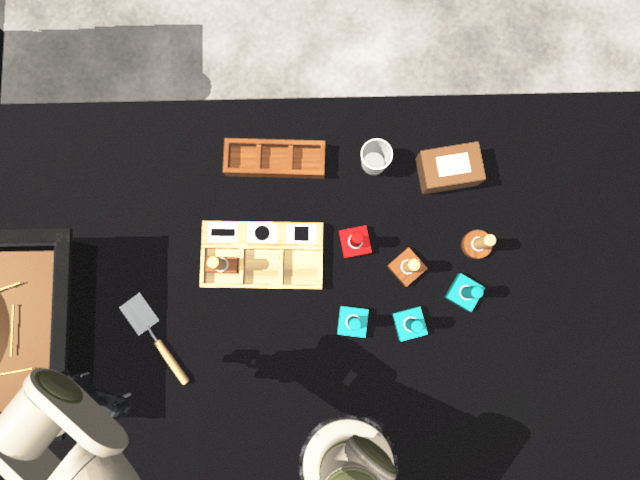

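View pics/side0.png

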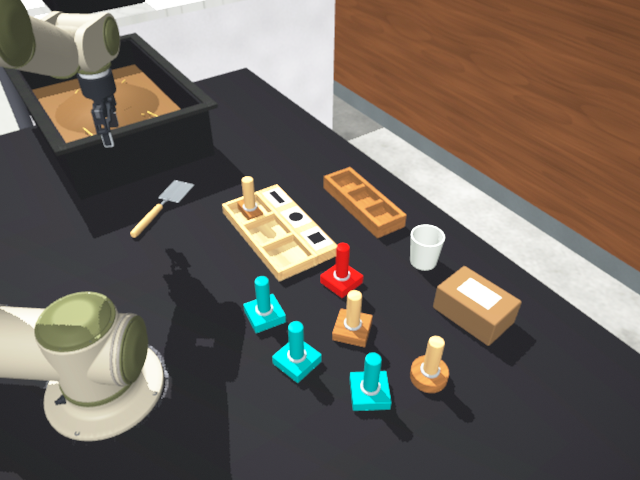

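The top view shows the rack with the bar card at (223,232), disc at (262,233) and square at (302,234). The bar tamper stands in the left bay, at (220,263).
Candidates for the square tamper are brown (408,267), red (355,241) and turquoise (353,321), (410,324) and (465,292). I choose the brown one. The only candidate for the round tamper is brown (478,244). I'll measure both and check them in a crop.

```bash
python3 - <<'E'
from h import *
d=load('top'); P=cloud(d); hsv=cv2.cvtColor(d['img'],cv2.COLOR_RGB2HSV)
for n,(u,v),pad in (('square',(408,267),26),('round',(478,244),26)):
    m=np.zeros((480,640),bool); m[v-pad:v+pad,u-pad:u+pad]=1
    ok=m&(hsv[...,0]<25)&(hsv[...,1]>60)&(hsv[...,2]>70)
    top=ok&(P[...,2]>.108); ft=ok&(abs(P[...,2]-.025)<.006)
    q=P[ft]; r=cv2.minAreaRect(q[:,:2].astype(np.float32)*1000)
    t=P[top]; vv,uu=np.nonzero(top)
    print(n,'foot',r,np.median(q[:,2]),len(q),'top',len(t),((t.min(0)+t.max(0))/2).round(4),ray(d,(uu.min()+uu.max())/2,(vv.min()+vv.max())/2,.115).round(4))
# rack: top surfaces z~30mm
sub=np.zeros((480,640),bool); sub[212:300,190:335]=1
k=sub&(abs(P[...,2]-.030)<.006)&(hsv[...,2]>100)
r=cv2.minAreaRect(P[k][:,:2].astype(np.float32)*1000); print('rack',r,np.median(P[k][:,2]))
# black pictures
b=sub&(d['img'].max(2)<60)&(abs(P[...,2]-.031)<.006)
n,l,st,c=cv2.connectedComponentsWithStats(b.astype(np.uint8))
for i in range(1,n):
    if st[i,4]>40: print('card',c[i],st[i],ray(d,*c[i],.031).round(4))
# all tall things for clearance
for (u,v) in ((355,241),(353,321),(410,324),(465,292),(220,263)):
    m=np.zeros((480,640),bool); m[v-28:v+28,u-28:u+28]=1; m&=P[...,2]>.105
    print('handle',(u,v),P[m].mean(0).round(3) if m.any() else None)
cv2.imwrite('pics/crop.png',cv2.cvtColor(cv2.resize(d['img'][205:345,320:520],None,fx=4,fy=4,interpolation=2),cv2.COLOR_RGB2BGR))
E
```

```text
square foot ((488.8440246582031, -162.64833068847656), (72.0533676147461, 72.38798522949219), 39.55168533325195) 0.025431067769807927 556 top 35 [ 0.4635 -0.0656  0.6682] [ 0.5021 -0.1624  0.115 ]
round foot ((542.2830200195312, -339.8160705566406), (72.75357055664062, 69.93240356445312), 19.57529640197754) 0.025497954327173014 391 top 34 [ 0.4916 -0.1551  0.6683] [ 0.544  -0.3238  0.115 ]
rack ((526.4812622070312, 207.0692138671875), (310.1451721191406, 170.56924438476562), 88.06503295898438) 0.030637321328177952
card [299.41791045 234.1641791 ] [295 227  13  13  67] [0.5765 0.1103 0.031 ]
card [261.43076923 232.90769231] [256 228  12  11  65] [0.5815 0.2069 0.031 ]
handle (355, 241) [ 0.546 -0.026  0.192]
handle (353, 321) [ 0.361 -0.014  0.222]
handle (410, 324) [ 0.353 -0.146  0.208]
handle (465, 292) [ 0.422 -0.286  0.176]
handle (220, 263) [0.495 0.285 0.215]
```

View pics/crop.png

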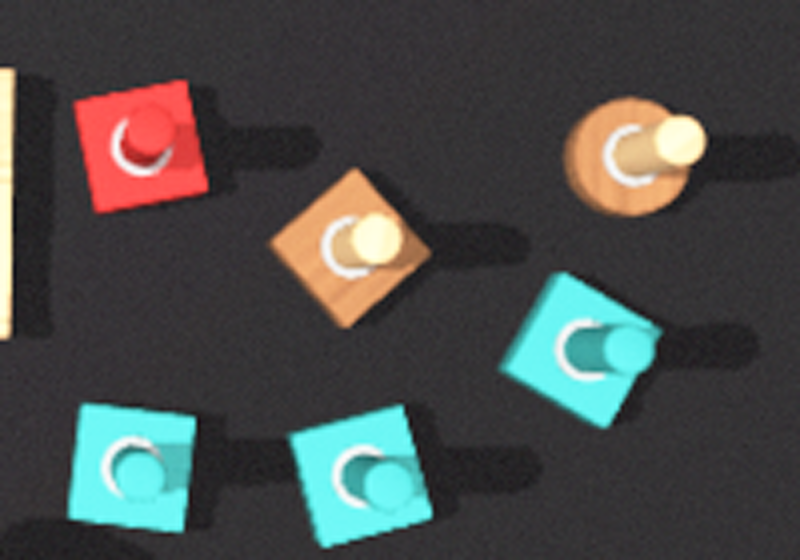

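The crop confirms the brown square foot at crop (350,247) and the brown round foot at crop (628,155). The red and turquoise look-alikes are separate. I'll refine using rays only.

```bash
python3 - <<'E'
from h import *
d=load('top'); hsv=cv2.cvtColor(d['img'],cv2.COLOR_RGB2HSV)
def box(u,v,p):
    m=np.zeros((480,640),bool); m[v-p:v+p,u-p:u+p]=1; return m
wood=(hsv[...,0]<25)&(hsv[...,1]>50)&(hsv[...,2]>90)
for n,(u,v) in (('square',(408,267)),('round',(478,244))):
    m=box(u,v,24)&wood; pale=m&(hsv[...,2]>215)&(hsv[...,1]<140)
    k,l,st,c=cv2.connectedComponentsWithStats(pale.astype(np.uint8)); i=1+st[1:,4].argmax()
    vv,uu=np.nonzero(l==i); r=cv2.minEnclosingCircle(np.stack([uu,vv],1).astype(np.float32))
    print(n,'top',r,st[i,4],ray(d,*r[0],.115).round(4))
    vv,uu=np.nonzero(m&~pale); W=np.array([ray(d,a,b,.025)[:2] for a,b in zip(uu,vv)])*1000
    print(' foot rect',cv2.minAreaRect(W.astype(np.float32)),'bbox',W.min(0),W.max(0))
b=(d['img'].max(2)<70)
for (u,v) in ((223,232),(262,233),(302,234)):
    k,l,st,c=cv2.connectedComponentsWithStats((b&box(u,v,13)).astype(np.uint8))
    i=[i for i in range(1,k) if l[v,u]==i]; print('card',[(c[j],st[j],ray(d,*c[j],.031).round(4)) for j in i])
o=np.array([.4965,.2081]); a=np.radians(-1.93); X=np.array([np.cos(a),np.sin(a)]); Y=np.array([-X[1],X[0]])
im=d['img'].copy()
for y in (-.155,-.105,-.095,-.045,.045,.055,.155):
  for x in (-.055,-.045,.045,.055,.115):
    p=proj(d,[*(o+x*X+y*Y),.030]); cv2.circle(im,tuple(int(round(t*8)) for t in p),6,(255,0,255),-1,shift=3)
cv2.imwrite('pics/rack.png',cv2.cvtColor(cv2.resize(im[210:300,190:340],None,fx=5,fy=5,interpolation=2),cv2.COLOR_RGB2BGR))
for n in ('side',):
    s=load('side'); hs=cv2.cvtColor(s['img'],cv2.COLOR_RGB2HSV)
    for (u,v) in ((354,296),(435,342)):
        m=np.zeros((480,640),np.uint8); m[v-12:v+20,u-15:u+15]=1; m&=((hs[...,2]>170)&(hs[...,1]<140)&(hs[...,1]>25)).astype(np.uint8)
        vv,uu=np.nonzero(m); print('side handle',uu.min(),uu.max(),vv.min(), 'centre guess',ray(s,(uu.min()+uu.max())/2,vv.min()+5,.115).round(4))
E
```

```text
square top ((407.39306640625, 266.4913330078125), 18.56111717224121) 528 [ 0.4848 -0.1463  0.115 ]
 foot rect ((489.5107727050781, -160.19915771484375), (74.39578247070312, 76.31912994384766), 39.67304229736328) bbox [ 440.50744521 -211.15415805] [ 539.261498   -110.24245756]
round top ((479.8121337890625, 242.5751495361328), 16.17888641357422) 451 [ 0.538  -0.3183  0.115 ]
 foot rect ((545.0808715820312, -340.52740478515625), (79.70758056640625, 81.198486328125), 61.27055740356445) bbox [ 507.84812261 -389.33256421] [ 582.22090447 -299.34863309]
card [(array([222.5, 232. ]), array([212, 230,  22,   5, 110], dtype=int32), array([0.5856, 0.3062, 0.031 ]))]
card [(array([261.72 , 232.472]), array([256, 227,  13,  12, 125], dtype=int32), array([0.5826, 0.2062, 0.031 ]))]
card [(array([301., 233.]), array([295, 227,  13,  13, 169], dtype=int32), array([0.5794, 0.1063, 0.031 ]))]
side handle 340 361 290 centre guess [ 0.4816 -0.1557  0.115 ]
side handle 423 444 336 centre guess [ 0.5394 -0.3365  0.115 ]
```

View pics/rack.png

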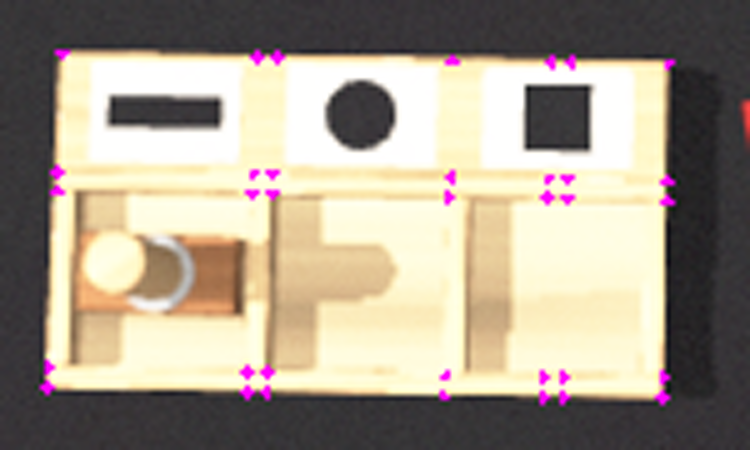

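The overlay outlines the rack correctly. That puts the round bay near (0.497, 0.2085) and the square bay near (0.494, 0.1085), with the rack yawed about -1.85°. I'll move to hover over the round tamper, turning the fingers to close along rack x.

drive_tool --series '[[[-0.637, -0.615, 0.0], 65.6, 0.0854], [[-0.637, -0.615, 0.0], 65.6, 0.0854], [[-0.637, -0.615, 0.0], 65.6, 0.0854], [[-0.637, -0.615, 0.0], 65.6, 0.0854], [[-0.637, -0.615, 0.0], 65.6, 0.0854], [[-0.637, -0.615, 0.0], 65.6, 0.0854], [[-0.637, -0.615, 0.0], 65.6, 0.0854], [[-0.637, -0.615, 0.0], 65.6, 0.0854], [[-0.637, -0.615, 0.0], 65.6, 0.0854], [[-0.637, -0.615, 0.0], 65.6, 0.0854], [[-0.637, -0.615, 0.0], 65.6, 0.0854], [[-0.637, -0.615, 0.0], 65.6, 0.0854], [[-0.637, -0.615, 0.0], 65.6, 0.0854], [[-0.637, -0.615, 0.0], 65.6, 0.0854], [[-0.637, -0.615, 0.0], 65.6, 0.0854], [[-0.637, -0.615, 0.0], 65.6, 0.0854], [[-0.637, -0.615, 0.0], 65.6, 0.0854], [[-0.637, -0.615, 0.0], 65.6, 0.0854], [[-0.637, -0.615, 0.0], 65.6, 0.0854], [[-0.637, -0.615, 0.0], 65.6, 0.0854]]'

```text
time_s: 2.1
position: [0.5428, -0.3395, 0.2303]
tool_rot: [[0.032, 0.999, -0.001], [0.999, -0.032, 0.001], [0.001, -0.001, -1.0]]
ft_force: [-0.3, -0.2, -1.0]
grip_width: 0.0849
gripper_force: 0.0
```

```bash
python3 - <<'E'
from h import *
s=env.observe(); print(s['time_s'],s['position'],s['tool_rot'],s['q'])
d=grab('wrist'); save(d,'w1.png'); R,t,K=cam(d); print(-R.T@t)
print('pred top',proj(d,[.5435,-.34,.115]))
E
```

```text
2.1 [ 0.54278651 -0.33950523  0.23034343] [[ 0.03173622  0.99949555 -0.00120887]
 [ 0.99949543 -0.03173459  0.00134369]
 [ 0.00130465 -0.0012509  -0.99999837]] [-4.26048808e+01  3.12404013e+01  5.85109782e+01  9.77949579e-03
  9.03517170e+01 -4.07862180e+01]
[ 0.54600657 -0.25652629  0.37318367]
pred top [322.3111832  226.42675289]
```

View pics/w1.png

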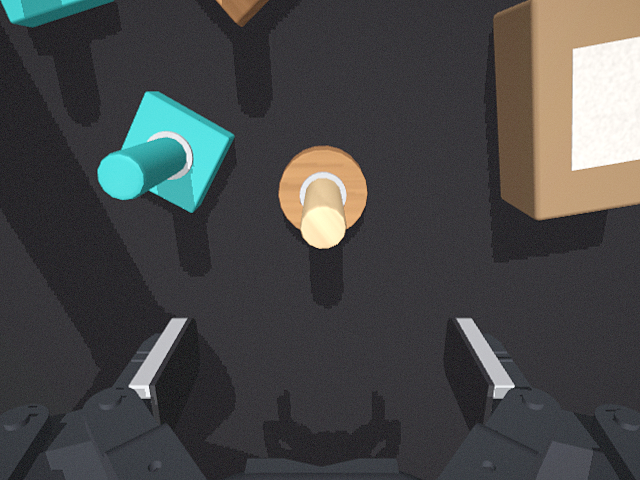

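The wrist view shows the round tamper's top at (323,227), matching the prediction of (322,226). The brick lies to the right from pixel column 495, so I'll narrow the opening before descending.

drive_tool --series '[[[0.0, 0.001, 0.03], 0, 0.06], [[0.0, 0.001, 0.06], 0, 0.06], [[0.0, 0.001, 0.09], 0, 0.06], [[0.0, 0.001, 0.12], 0, 0.06], [[0.0, 0.001, 0.145], 0, 0.06], [[0.0, 0.001, 0.158], 0, 0.06], [[0.0, 0.001, 0.158], 0, 0.06], [[0.0, 0.001, 0.158], 0, 0.02], [[0.0, 0.001, 0.158], 0, 0.02], [[0.0, 0.001, 0.158], 0, 0.02], [[0.0, 0.001, 0.158], 0, 0.02], [[0.0, 0.001, 0.158], 0, 0.02], [[0.0, 0.001, 0.158], 0, 0.02], [[0.0, 0.001, 0.158], 0, 0.02]]' --newtons 60

```text
time_s: 3.55
position: [0.5444, -0.3397, 0.075]
tool_rot: [[0.031, 1.0, 0.002], [1.0, -0.031, -0.002], [-0.002, 0.002, -1.0]]
ft_force: [-1.6, 0.3, 6.2]
grip_width: 0.0286
gripper_force: 58.7
```

drive_tool --series '[[[0.0, 0.0, -0.01], 0, 0.02], [[0.0, 0.0, -0.03], 0, 0.02], [[0.0, 0.0, -0.06], 0, 0.02], [[0.0, 0.0, -0.09], 0, 0.02], [[0.0, 0.0, -0.12], 0, 0.02], [[0.0, 0.0, -0.14], 0, 0.02], [[0.0, 0.0, -0.145], 0, 0.02], [[0.0, 0.0, -0.145], 0, 0.02]]'

```text
time_s: 4.35
position: [0.544, -0.3393, 0.2186]
tool_rot: [[0.031, 1.0, 0.0], [1.0, -0.031, -0.0], [-0.0, 0.0, -1.0]]
ft_force: [-0.1, -0.2, -3.0]
grip_width: 0.029
gripper_force: 59.5
```

drive_tool --series '[[[0.01, -0.001, 0], 0, 0.02], [[0.03, -0.003, 0], 0, 0.02], [[0.06, -0.007, 0], 0, 0.02], [[0.1, -0.012, 0], 0, 0.02], [[0.14, -0.016, 0], 0, 0.02], [[0.18, -0.021, 0], 0, 0.02], [[0.22, -0.026, 0], 0, 0.02], [[0.26, -0.03, 0], 0, 0.02], [[0.3, -0.035, 0], 0, 0.02], [[0.34, -0.04, 0], 0, 0.02], [[0.38, -0.044, 0], 0, 0.02], [[0.42, -0.049, 0], 0, 0.02], [[0.46, -0.054, 0], 0, 0.02], [[0.495, -0.058, 0], 0, 0.02], [[0.52, -0.061, 0], 0, 0.02], [[0.535, -0.063, 0], 0, 0.02], [[0.543, -0.064, 0], 0, 0.02], [[0.546, -0.064, 0], 0, 0.02], [[0.546, -0.064, 0], 0, 0.02], [[0.546, -0.064, 0], 0, 0.02]]'

```text
time_s: 6.35
position: [0.4971, 0.2075, 0.2182]
tool_rot: [[0.032, 0.999, -0.0], [0.999, -0.032, -0.0], [-0.0, -0.0, -1.0]]
ft_force: [-0.3, 0.1, -1.9]
grip_width: 0.0291
gripper_force: 59.4
```

```bash
python3 - <<'E'
from h import *
s=env.observe(); print(s['time_s'],s['position'],s['ft_force'],s['grip_width'])
d=grab('wrist'); t=grab('side')
c=t['img'][120:320,160:400]; c=cv2.resize(c,None,fx=1.6,fy=1.6)
cv2.imwrite('pics/w2.png',cv2.cvtColor(np.hstack([cv2.resize(d['img'],(416,320)),c]),cv2.COLOR_RGB2BGR))
E
```

```text
6.35 [0.49711023 0.20751451 0.21824394] [-0.34847253  0.1120409  -1.93220641] 0.029117159722942924
```

View pics/w2.png

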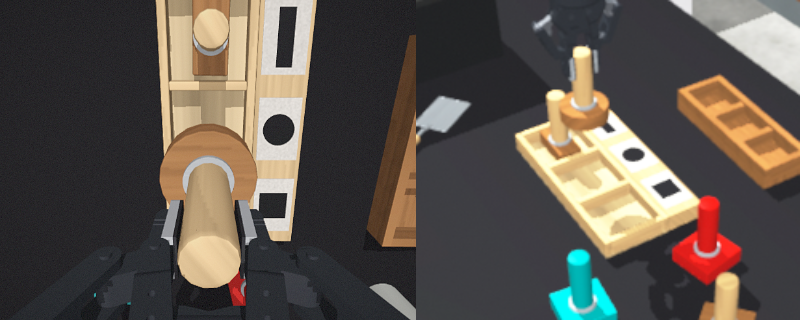

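The round tamper is held upright above the middle bay, which is the one beside the disc card. I'll lower it slowly.

drive_tool --series '[[[0.001, 0, 0.01], 0, 0.02], [[0.001, 0, 0.03], 0, 0.02], [[0.001, 0, 0.05], 0, 0.02], [[0.001, 0, 0.07], 0, 0.02], [[0.001, 0, 0.085], 0, 0.02], [[0.001, 0, 0.097], 0, 0.02], [[0.001, 0, 0.107], 0, 0.02], [[0.001, 0, 0.115], 0, 0.02], [[0.001, 0, 0.121], 0, 0.02], [[0.001, 0, 0.126], 0, 0.02], [[0.001, 0, 0.13], 0, 0.02], [[0.001, 0, 0.133], 0, 0.02], [[0.001, 0, 0.135], 0, 0.02], [[0.001, 0, 0.135], 0, 0.02], [[0.001, 0, 0.135], 0, 0.02]]'

```text
time_s: 7.95
position: [0.4971, 0.2094, 0.0835]
tool_rot: [[0.031, 1.0, 0.0], [1.0, -0.031, 0.0], [0.0, 0.0, -1.0]]
ft_force: [-0.5, 0.0, -3.2]
grip_width: 0.0283
gripper_force: 59.5
```

drive_tool --series '[[[0, 0, 0.001], 0, 0.02], [[0, 0, 0.002], 0, 0.02], [[0, 0, 0.003], 0, 0.02], [[0, 0, 0.004], 0, 0.02], [[0, 0, 0.004], 0, 0.02]]'

```text
time_s: 8.45
position: [0.497, 0.2095, 0.081]
tool_rot: [[0.031, 1.0, 0.001], [1.0, -0.031, 0.0], [0.0, 0.001, -1.0]]
ft_force: [-5.1, -0.5, 13.5]
grip_width: 0.0286
gripper_force: 61.2
```

drive_tool --series '[[[0, 0, 0.003], 0, 0.06], [[0, 0, 0.002], 0, 0.06], [[0, 0, 0.002], 0, 0.06], [[0, 0, 0.0], 0, 0.06], [[0, 0, -0.02], 0, 0.06], [[0, 0, -0.05], 0, 0.06], [[0, 0, -0.09], 0, 0.06], [[0, 0, -0.13], 0, 0.06], [[0, 0, -0.15], 0, 0.06], [[-0.03, 0, -0.15], -5, 0.06], [[-0.08, 0.001, -0.15], -10, 0.06], [[-0.13, 0.001, -0.15], -15, 0.06], [[-0.18, 0.002, -0.15], -20, 0.06], [[-0.23, 0.002, -0.15], -26, 0.06], [[-0.28, 0.003, -0.15], -32, 0.06], [[-0.32, 0.003, -0.15], -38, 0.06], [[-0.35, 0.003, -0.15], -41.4, 0.06], [[-0.372, 0.0035, -0.15], -41.4, 0.06], [[-0.372, 0.0035, -0.15], -41.4, 0.06], [[-0.372, 0.0035, -0.15], -41.4, 0.06]]'

```text
time_s: 10.45
position: [0.4888, -0.1624, 0.2293]
tool_rot: [[-0.637, 0.771, -0.0], [0.771, 0.637, 0.0], [0.0, 0.0, -1.0]]
ft_force: [-1.4, 0.7, -0.4]
grip_width: 0.0599
gripper_force: 0.0
```

```bash
python3 - <<'E'
from h import *
s=env.observe(); print(s['time_s'],s['position'],s['tool_rot'])
d=grab('wrist'); im=d['img'].copy(); print('pred',proj(d,[.489,-.1625,.115]))
m=((cv2.cvtColor(d['img'],cv2.COLOR_RGB2HSV)[...,0]<25)&(d['img'][...,0]>90)).astype(np.uint8)
a=np.radians(39.6)
for k in range(4):
    b=a+np.pi/4+k*np.pi/2; p=proj(d,[.489+.0509*np.cos(b),-.1625+.0509*np.sin(b),.025]); cv2.circle(im,(int(p[0]),int(p[1])),3,(255,0,255),-1)
p=proj(d,[.489,-.1625,.115]); cv2.circle(im,(int(p[0]),int(p[1])),3,(255,0,255),-1)
t=grab('top'); c=cv2.resize(t['img'][210:300,190:340],(400,240))
c=cv2.copyMakeBorder(c,0,60,0,0,0)
cv2.imwrite('pics/w3.png',cv2.cvtColor(np.hstack([cv2.resize(im,(400,300)),c]),cv2.COLOR_RGB2BGR))
# round tamper foot in bay, by depth
P=cloud(t); h=cv2.cvtColor(t['img'],cv2.COLOR_RGB2HSV); b=np.zeros((480,640),bool); b[245:292,243:284]=1
k=b&(abs(P[...,2]-.031)<.004)&(h[...,1]>120)&(h[...,2]<215); q=P[k]; print('round foot',len(q),np.percentile(q,[2,98],0).mean(0))
E
```

```text
10.45 [ 0.48884331 -0.16240155  0.22927728] [[-6.37144806e-01  7.70744097e-01 -1.82007335e-04]
 [ 7.70743994e-01  6.37144819e-01  4.18477087e-04]
 [ 4.38503775e-04  1.26349442e-04 -9.99999896e-01]]
pred [321.31380374 226.23961112]
round foot 141 [0.49363106 0.20597293 0.03082518]
```

View pics/w3.png

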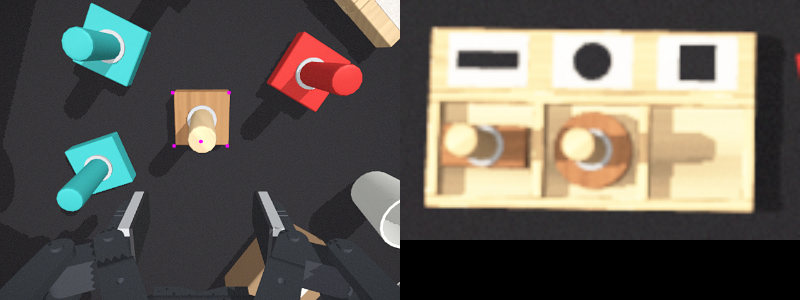

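The round tamper stands in the disc bay, and the predicted corners coincide with the brown square foot (top at about (201,140) of the half picture). I'll grip it.

drive_tool --series '[[[0.0, 0.001, 0.03], 0, 0.06], [[0.0, 0.001, 0.06], 0, 0.06], [[0.0, 0.001, 0.09], 0, 0.06], [[0.0, 0.001, 0.12], 0, 0.06], [[0.0, 0.001, 0.145], 0, 0.06], [[0.0, 0.001, 0.155], 0, 0.06], [[0.0, 0.001, 0.155], 0, 0.06], [[0.0, 0.001, 0.155], 0, 0.02], [[0.0, 0.001, 0.155], 0, 0.02], [[0.0, 0.001, 0.155], 0, 0.02], [[0.0, 0.001, 0.155], 0, 0.02], [[0.0, 0.001, 0.155], 0, 0.02], [[0.0, 0.001, 0.155], 0, 0.02], [[0.0, 0.001, 0.155], 0, 0.02]]' --newtons 60

```text
time_s: 11.95
position: [0.4902, -0.1622, 0.0757]
tool_rot: [[-0.638, 0.77, 0.002], [0.77, 0.638, -0.001], [-0.002, 0.001, -1.0]]
ft_force: [-0.9, 1.1, 6.0]
grip_width: 0.0288
gripper_force: 58.9
```

drive_tool --series '[[[0.0, 0.0, -0.01], 0, 0.02], [[0.0, 0.0, -0.03], 0, 0.02], [[0.0, 0.0, -0.06], 0, 0.02], [[0.0, 0.0, -0.09], 0, 0.02], [[0.0, 0.0, -0.12], 0, 0.02], [[0.0, 0.0, -0.14], 0, 0.02], [[0.0, 0.0, -0.145], 0, 0.02], [[0.0, 0.0, -0.145], 0, 0.02]]'

```text
time_s: 12.75
position: [0.4896, -0.1618, 0.2197]
tool_rot: [[-0.638, 0.77, 0.001], [0.77, 0.638, -0.0], [-0.001, 0.0, -1.0]]
ft_force: [-1.1, 0.9, -3.5]
grip_width: 0.0284
gripper_force: 59.8
```

drive_tool --series '[[[0.008, 0.007, 0], 1, 0.02], [[0.023, 0.02, 0], 4, 0.02], [[0.046, 0.04, 0], 8, 0.02], [[0.07, 0.06, 0], 13, 0.02], [[0.094, 0.08, 0], 18, 0.02], [[0.117, 0.1, 0], 23, 0.02], [[0.14, 0.12, 0], 28, 0.02], [[0.163, 0.14, 0], 33, 0.02], [[0.182, 0.156, 0], 37, 0.02], [[0.195, 0.167, 0], 40, 0.02], [[0.202, 0.173, 0], 41.4, 0.02], [[0.205, 0.176, 0], 41.4, 0.02], [[0.205, 0.176, 0], 41.4, 0.02], [[0.205, 0.176, 0], 41.4, 0.02]]'

```text
time_s: 14.15
position: [0.4944, 0.1078, 0.2188]
tool_rot: [[0.031, 1.0, -0.001], [1.0, -0.031, -0.0], [-0.0, -0.001, -1.0]]
ft_force: [-0.1, -0.3, -2.8]
grip_width: 0.029
gripper_force: 59.6
```

```bash
python3 - <<'E'
from h import *
s=env.observe(); print(s['position'],s['tool_rot'][0])
d=grab('wrist'); t=grab('side')
c=cv2.resize(t['img'][120:320,160:400],None,fx=1.6,fy=1.6)
cv2.imwrite('pics/w4.png',cv2.cvtColor(np.hstack([cv2.resize(d['img'],(416,320)),c]),cv2.COLOR_RGB2BGR))
E
```

```text
[0.49439507 0.1077944  0.21876924] [ 0.03076387  0.99952606 -0.00111638]
```

View pics/w4.png

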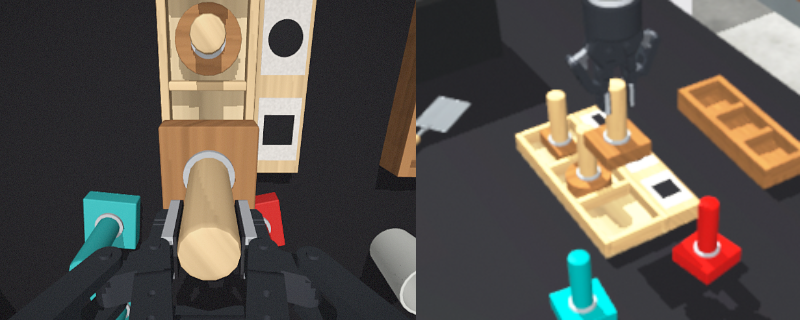

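The square foot is held upright and parallel to the rack above the square bay, with its front edge at (208,122), so I'll lower it.

drive_tool --series '[[[0.001, 0, 0.01], 0, 0.02], [[0.001, 0, 0.03], 0, 0.02], [[0.001, 0, 0.05], 0, 0.02], [[0.001, 0, 0.07], 0, 0.02], [[0.001, 0, 0.085], 0, 0.02], [[0.001, 0, 0.097], 0, 0.02], [[0.001, 0, 0.107], 0, 0.02], [[0.001, 0, 0.115], 0, 0.02], [[0.001, 0, 0.121], 0, 0.02], [[0.001, 0, 0.126], 0, 0.02], [[0.001, 0, 0.13], 0, 0.02], [[0.001, 0, 0.133], 0, 0.02], [[0.001, 0, 0.135], 0, 0.02], [[0.001, 0, 0.135], 0, 0.02], [[0.001, 0, 0.135], 0, 0.02]]'

```text
time_s: 15.75
position: [0.4947, 0.1092, 0.0845]
tool_rot: [[0.031, 1.0, 0.0], [1.0, -0.031, -0.0], [-0.0, 0.0, -1.0]]
ft_force: [0.1, -1.1, -4.0]
grip_width: 0.0284
gripper_force: 59.7
```

drive_tool --series '[[[0, 0, 0.001], 0, 0.02], [[0, 0, 0.002], 0, 0.02], [[0, 0, 0.003], 0, 0.02], [[0, 0, 0.003], 0, 0.02]]'

```text
time_s: 16.15
position: [0.4946, 0.1093, 0.0818]
tool_rot: [[0.031, 1.0, 0.001], [1.0, -0.031, 0.0], [0.0, 0.001, -1.0]]
ft_force: [-3.3, 0.9, 3.4]
grip_width: 0.0285
gripper_force: 60.6
```

Contact. I'll press a hair further, release, rise, and move clear.

drive_tool --series '[[[0, 0, 0.001], 0, 0.02], [[0, 0, 0.001], 0, 0.06], [[0, 0, 0.001], 0, 0.06], [[0, 0, 0.001], 0, 0.06], [[0, 0, 0.0], 0, 0.06], [[0, 0, -0.02], 0, 0.06], [[0, 0, -0.05], 0, 0.06], [[0, 0, -0.09], 0, 0.06], [[0, 0, -0.13], 0, 0.06], [[0, 0, -0.15], 0, 0.06], [[-0.05, 0, -0.15], 0, 0.06], [[-0.1, 0, -0.15], 0, 0.06], [[-0.15, 0, -0.15], 0, 0.06], [[-0.2, 0, -0.15], 0, 0.06], [[-0.25, 0, -0.15], 0, 0.06], [[-0.25, 0, -0.15], 0, 0.06], [[-0.25, 0, -0.15], 0, 0.06]]'

```text
time_s: 17.85
position: [0.4866, -0.1415, 0.2311]
tool_rot: [[0.033, 0.999, -0.0], [0.999, -0.033, 0.0], [0.0, -0.0, -1.0]]
ft_force: [0.4, -0.8, -0.2]
grip_width: 0.0603
gripper_force: 0.0
```

```bash
python3 - <<'E'
from h import *
t=grab('top'); s=grab('side')
a=cv2.resize(t['img'][210:300,190:340],(450,270)); b=cv2.resize(s['img'][160:290,210:350],(290,270))
cv2.imwrite('pics/w5.png',cv2.cvtColor(np.hstack([a,b]),cv2.COLOR_RGB2BGR))
P=cloud(t); h=cv2.cvtColor(t['img'],cv2.COLOR_RGB2HSV)
for n,c in (('round',(243,284)),('square',(284,322))):
    m=np.zeros((480,640),bool); m[245:292,c[0]:c[1]]=1
    k=m&(abs(P[...,2]-.031)<.003)&(h[...,1]>120)&(h[...,2]<215); q=P[k]; print(n,len(q),np.percentile(q,[2,98],0).mean(0),np.median(q[:,2]))
E
```

```text
round 126 [0.49300791 0.20611042 0.03107578] 0.0313235786239577
square 153 [0.49734084 0.11093276 0.03097981] 0.030971996502754628
```

View pics/w5.png

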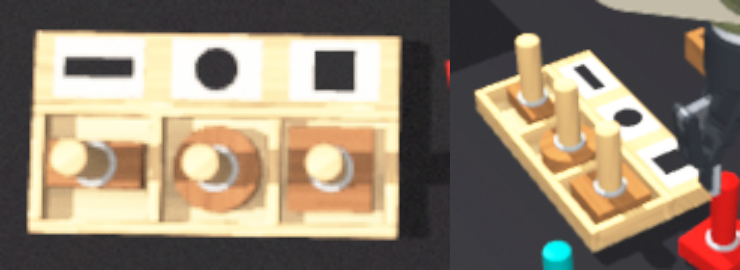

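Both tampers stand upright in their bays, round centred at about (217,168) and square at about (331,169). Foot tops are at about 31 mm, so the feet are flat on the floor, and the bar tamper is untouched.

```bash
python3 -c "
from rig import env
print(env.close_job())"
```

```text
the job is handed in; nothing more can be done
None
```

I set the round tamper in the disc bay and the square tamper in the square bay, released both standing upright, left the bar tamper in its bay, and handed the job in at about 18 s; the hand-in returned no verdict.

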